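# Release a test cassette from the reader and trap it with the other finger

## Task

The test with the orange-ended cassette is finished and the cassette has to be kept for the file. Press the green release key beside its lane with one finger and, with that finger still on the key, trap the cassette with the other finger as it pops out, before it runs off the lower end of its lane into the yellow discard box; do not lift it out or carry it. Leave the blue-ended cassette locked in its lane and everything else on the desk in its place, and finish while still holding the orange cassette trapped in its lane with the finger.

Things in the scene. Friction and masses are not known exactly. Their poses are not given: they have to be found in the camera images.
- reader: Two-lane test-cassette reader, white on a navy base, 270 mm wide, fixed. Origin on the desk, midway between the lanes, 11 mm in front of the hood's mouth; +x to its back, -x to its front (downhill), +y to the left of someone who stands in front of it and looks at it, z up. Hood and housing fill x 11 to 170 mm: 130 high at the front edge, 165 high from x = 75.
- discard_box: Yellow open discard box, 100 x 200 mm, 52 high, part of the reader, in front of the lanes' lower ends. Origin under its centre, 159 mm in front (-x) of the reader's origin.
- deck: The reader's front deck with both lanes, sloping down 22 degrees to the front. Origin on the plane of the lane floors, midway between the lanes, 105 mm above the desk, above the reader's origin; x uphill along the lanes, y as the reader's, z square to the deck. Lane centre lines at y = +45 (left) and -45 mm (right), open above from x = 12 to -115. Beside the lanes the deck is 6 mm lower.
- lane_left_end (a point): Middle of the left lane's open lower end, on its floor (deck x = -115, y = +45 mm). Lanes are polished aluminium (friction about 0.15), 36 mm wide inside, with side walls 3 mm thick and 9 mm high.
- lane_right_end (a point): The same for the right lane (deck x = -115, y = -45 mm).
- orange_cassette: White test cassette 80 x 34 x 12 mm, about 60 g, front 36 mm orange. Origin: centre of its underside; x along it, to the tail (uphill). Starts locked in the left or right lane, centre at deck x = +16, front face at deck x = -24 mm, 36 mm out of the hood. Released, a spring (1 N, 25 mm stroke) drives it out, then it slides down by its weight and off the lane's end in about 0.3 s.
- blue_cassette: Cassette of the same make with a blue front end, locked in the other lane in the same way; it stays there.
- key_left_top (a point): Centre of the top face of the left lane's green release key: 40 mm (along the deck) x 36, parallel to the deck, at deck x = -65, y = +105 mm: 60 mm to the outer side of the lane's centre line. At rest its top is 10 mm (vertically) above the plane of the lane floors. It moves straight down and springs back (1.5 N at first, 5 N at the bottom).
- key_right_top (a point): The same for the right lane's key, at deck y = -105 mm.
- key_left (a joint): Travel of the left key, m: 0 at rest, 0.007 fully down. The left latch lets go at about 0.0042. Fully down, the key top is still 3 mm (vertically) above the plane of the lane floor, so that a second finger, level with the one on the key, hangs just over the lane floor.
- key_right (a joint): Travel of the right key, in the same way, for the right lane.
- pill_bottle: Orange pill bottle with white cap, 38 across x 70 high, on the desk beside the reader. Origin under its centre, as for all the things below.
- specimen_jar: Clear specimen jar with red cap, 52 across x 66 high, on the desk at the reader's other side.
- tape_roll: White roll of tape, 60 across x 24 high, lying on top of the reader's rear housing.
- gel_bottle: Clear bottle of hand gel with blue cap, 60 across x 150 high, on the desk to the robot's left, near its base.
- stapler: Black stapler, 130 x 34 x 50, on the desk to the robot's right.
- thermometer: White and blue digital thermometer, 140 x 22 x 12, on the desk to the robot's right.
- kidney_dish: Empty steel instrument dish, 90 x 190 x 35, on the desk to the robot's left.
Mind the look-alikes: they are no part of the job. Leave any pink or turquoise look-alike of the orange_cassette alone.

How it is judged (in metres and radians):
On the way, in this order (a step that is already met when the one before it is completed fails the run):
1. a finger presses a release key until the latch is about to let go (((value of joint key_left above 0.0035 m and contact force between the fingers and key_left above 0.3 N) or (value of joint key_right above 0.0035 m and contact force between the fingers and key_right above 0.3 N))).
2. the orange cassette, at least 15 mm out of its locked place, is stopped by a finger while a finger is still on the key (x of orange_cassette in the frame of deck between -0.08 and 0.001 m and z of orange_cassette in the frame of deck below 0.006 m and contact force between the fingers and orange_cassette above 0.03 N and linear speed of orange_cassette below 0.015 m/s and (contact force between the fingers and key_left above 0.3 N or contact force between the fingers and key_right above 0.3 N)), for 0.2 s.
At the end, for the whole second after the job is handed in: The orange cassette lies in its lane, at least 15 mm further out than where it was locked and with its front not more than about 5 mm past the lane's lower end, flat on the lane floor (within 6 mm), still (under 15 mm/s), with a finger touching it (more than 0.03 N) (x of orange_cassette in the frame of deck between -0.08 and 0.001 m and z of orange_cassette in the frame of deck below 0.006 m and contact force between the fingers and orange_cassette above 0.03 N and linear speed of orange_cassette below 0.015 m/s); the arm keeps its last pose, push and grip.
It fails at once if the orange cassette runs off the lower end of its lane (x of orange_cassette in the frame of deck below -0.085 m).
It fails at once if the orange cassette is lifted from its lane (z of orange_cassette in the frame of deck above 0.012 m).
It fails at once if the blue cassette is released or moved by more than 6 mm (distance of blue_cassette from where it was at the start of the episode above 0.006 m).
It fails at once if one of the other things on the desk or the reader is moved by more than 20 mm (distance of any of pill_bottle, specimen_jar, tape_roll, gel_bottle, stapler, thermometer, kidney_dish from where it was at the start of the episode above 0.02 m).
It also fails if it takes over 29 s, if anything falls off the work surface, if the arm or the gripper's body presses on something with over 40 N, if the wrist force passes 120 N, or if a joint passes its speed limit or range.

## Robot

A 6-joint arm with a two-finger parallel gripper is mounted at the origin on the work surface. World frame = base frame: x ahead of the robot, y to its left, z up, the work surface at z = 0. Lengths are in mm, angles in rad, forces in N, time in s.
With the tool pointing down it reaches from about 300 to 775 mm from the base axis. Payload 14.6 kg.
Tool frame: the origin (TCP) lies between the finger pads; the fingertips stand 8 mm ahead of it and the grasp point (between the pads) lies 11 mm behind it; z points along the fingers, y is the direction in which the jaws open and shut (so a half turn about z gives the same grasp; the last joint's range is limited). The gripper opens to 94 mm and grips with 3 to 60 N. Pads are 16 mm wide; open, the fingers measure 119 mm over their backs; the gripper's body (75 mm by 177 mm) begins 78 mm behind the grasp point.
Start: joints at [-1.204, 0.3, 1.521, -0, 1.321, -0.067], TCP at [231.169, -499.049, 213.446] pointing down, gripper open.
Joint ranges: [-3.03, 3.03], [-0.79, 2.21], [0.23, 2.52], [-1.04, 4.18], [0, 3.07], [-2.55, 2.55]. Speed limits (rad/s): [2.22, 2.22, 2.57, 3.14, 3.14, 3.14].

## Interface

Orientations are given as [roll, pitch, yaw] about the fixed x, y, z axes, in that order (R = Rz(yaw) Ry(pitch) Rx(roll)).
In Python, from cell import manip gives the robot as it stands. The module is installed in compiled form; this text tells all that it offers.
- The arm moves only by the tool send_rows, never from a script. Its argument "series" is a list that holds one entry, the list of rows, each a list of 5 numbers: the opening, from 0 (shut) to 1 (fully open), then the shift along the tool's x, y, z in mm, then the turn about the tool's z in degrees. In form: [[[gripper, dx, dy, dz, roll], ...]]. A call has 1 to 10 rows; each row is the pose to reach, as a shift and turn from the pose commanded when the call began, along the tool's axes at that moment; what a row does not reach only later rows make up. A row lasts 1/10 s, in which the tool goes at most 50 mm and 8.59 degrees, less where a joint would pass 70% of its speed; a pose out of reach is approached as far as the arm can. A call with a gripper value outside its range is refused whole. The fingers move at their own pace and stop on an object; "newtons" is the grip in N (left out, the last holds). Time passes only in rows, so rows that repeat a pose let the fingers close. It gives the time, the measured TCP pose, the force and the opening at its end, in the units of the state.
- manip.read_state(): the state, without advancing time (a new reading comes with each control period).
- manip.camera(name): name is "scene" or "top" or "wrist"; returns a dict with "img" (384x512x3 uint8, red, green, blue), "vfov" (degrees; the focal length in pixels is half the picture's height over the tangent of half this angle, whatever the lens; pixels are square), "cx", "cy" (the principal point, pixels), "dist" ([k1, k2, p1, p2, k3] as OpenCV has them; the pictures are not rectified), "pose" (4x4, takes a point from camera to world coordinates); the wrist camera has in their place "T_tool_cam" (4x4, takes a point from camera to tool coordinates, whose origin is the TCP and whose axes are the flange's). Camera axes: x right, y down, z forward; pixel columns grow to the right and rows downward; lengths in mm; the calibration is good to about 2 mm. A picture is of the moment at which its call begins: read the wrist's pose just before it. There is no depth.
- manip.sign_off(): hands the job in, once; it reports no verdict.
Trained networks look in a picture, given as the dict that the camera call returned (one of the last four; its "shot" number tells which), for a name from the list of things; names that differ only in an ending like _2 or _b are one class to them, and where a whole thing is asked for, a point or a joint stands for the part that bears it (a point fixed in the world has none). Each returns a list of dicts, best first, with "conf" (0 to 1); they miss things now and then, are a little off and sometimes report something else, mostly with a low value. They report only what shows in the picture. A call takes as long as a camera call. They do not tell look-alikes from the thing itself.
- manip.find_in(target, picture): "rect" ([left, top, width, height] in pixels, round what is visible of it).
- manip.silhouettes(target, picture): "pixels" (384x512 bool, what is visible of it) and "rect" ([left, top, width, height] in pixels, round what is visible of it).
The state is a dict: "clock": time; "joints": joint angles; "qd": joint speeds; "effort": joint torques, N m; "eef_pos": TCP position; "eef_rot": TCP orientation; "wrist_force": force on the tool from outside, world axes, zero at the start; "moment": the same for the moment, N m; "finger_gap": finger opening in mm.
Only numpy, scipy, OpenCV 4.12 (cv2) and the standard library are available. Lean on these libraries where they do the work, as an engineer would, in place of code of your own. Each camera call takes 0.05 s, during which the arm holds its last target. There are 200 camera calls.

## Working session

There is one attempt and no reset: what is moved stays moved. The work goes in short steps, Python scripts to look and compute and a tool call to move; the robot and the scene stay as the last step left them, time stands still between calls to the robot, and variables do not carry over. Pictures are saved under pics/ and viewed, about 8 in all and at most 12, crops included, and the job is handed in when it is done.

Besides the shell and the picture viewer there is one more tool, called after "Call:" as a command line: name --argument value ..., lists and objects as JSON in quotes. send_rows: Moves the arm, as the interface text tells. Its arguments: {"type":"object","properties":{"series":{"type":"array"},"newtons":{"type":"number"}},"required":["series"]}

```bash
mkdir -p pics; python3 - <<'E'
from cell import manip
import cv2,numpy as np,pickle
s=manip.read_state();print(s)
for n in ("scene","top"):
    c=manip.camera(n);pickle.dump(c,open(n+".pkl","wb"))
    print(n,c["vfov"],c["cx"],c["cy"],c["dist"],c["pose"].tolist() if hasattr(c["pose"],'tolist') else c["pose"])
    cv2.imwrite(f"pics/{n}0.png",c["img"][:,:,::-1])
    for t in ("reader","orange_cassette","blue_cassette","key_left","key_right","key_left_top","discard_box"):
        try: print(t,[(np.round(d["rect"]).tolist(),round(d["conf"],2)) for d in manip.find_in(t,c)][:4])
        except Exception as e: print(t,e)
E
```

```text
{'clock': 0.0, 'joints': array([-1.20363768e+00,  3.00453163e-01,  1.52160341e+00, -4.08835379e-05,
        1.32072819e+00, -6.66140902e-02]), 'qd': array([ 0.00041203,  0.0003832 , -0.00031591, -0.00149702, -0.00027413,
       -0.00119281]), 'effort': array([ 8.67233175e-04, -5.31812954e+01, -3.52737844e+01,  7.08105136e-02,
        2.44845764e-02, -9.45825741e-05]), 'eef_pos': array([ 231.04673974, -498.81791419,  212.88673057]), 'eef_rot': array([-3.14040055e+00, -3.98405642e-05,  4.33782850e-01]), 'wrist_force': array([-0.18224308, -0.19269411,  1.13097905]), 'moment': array([-0.00826609, -0.02286754,  0.01501954]), 'finger_gap': 94.0624374903239}
scene 54.87576033661099 253.34924835798464 193.9481684080502 [0.01032533 0.         0.         0.         0.        ] [[0.7866454368927878, 0.3349321876338411, -0.5186611478629999, 1075.6149866964524], [0.6169642763542901, -0.4581741647147297, 0.6398683587196566, -619.237023073175], [-0.023324629008462876, -0.8233449243632766, -0.5670618107462786, 738.8644669679516], [0.0, 0.0, 0.0, 1.0]]
reader [([217.0, 147.0, 143.0, 121.0], 0.62)]
or
[... 663 characters left out ...]
352.93836923162075], [-0.9997918187386022, 0.02012717083612923, 0.0033490562090160237, 34.49323277552203], [-0.006324865878851355, -0.14966239509732743, -0.9887169279249476, 1437.1211957828054], [0.0, 0.0, 0.0, 1.0]]
reader [([151.0, 138.0, 138.0, 99.0], 0.84), ([211.0, 198.0, 11.0, 11.0], 0.55), ([398.0, 216.0, 16.0, 42.0], 0.42)]
orange_cassette [([259.0, 250.0, 27.0, 21.0], 0.86), ([211.0, 203.0, 11.0, 6.0], 0.66), ([180.0, 263.0, 14.0, 31.0], 0.6)]
blue_cassette []
key_left [([222.0, 223.0, 13.0, 10.0], 0.64)]
key_right [([228.0, 152.0, 15.0, 12.0], 0.45)]
key_left_top [([123.0, 272.0, 24.0, 24.0], 0.65), ([224.0, 225.0, 12.0, 6.0], 0.51)]
discard_box [([249.0, 163.0, 33.0, 71.0], 0.57)]
```

```bash
python3 - <<'E'
import cv2
a=cv2.imread("pics/scene0.png")
b=cv2.imread("pics/top0.png")
cv2.imwrite("pics/a.png",cv2.resize(a[100:330,120:400],None,fx=2.8,fy=2.6))
cv2.imwrite("pics/b.png",cv2.resize(b[110:310,110:350],None,fx=3,fy=3,interpolation=cv2.INTER_CUBIC))
E
```

```text
(no output)
```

View pics/a.png

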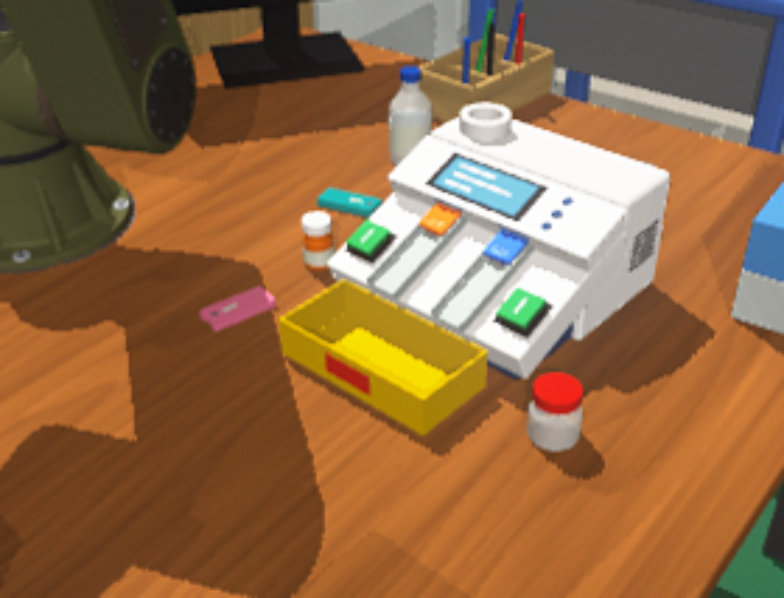

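View pics/b.png

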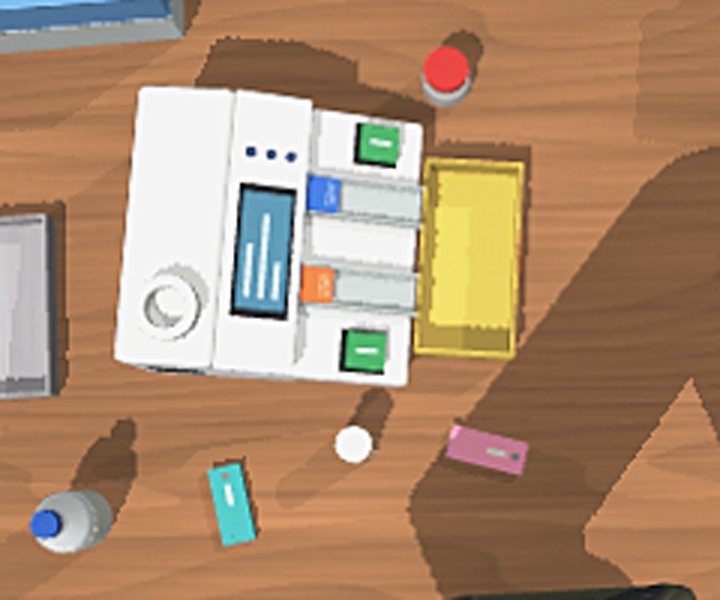

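The orange target is in the left lane at b.png (318,285), which is top image pixel about (216,205). Similar-looking things in b.png are the pink cassette on the desk (487,450), the turquoise one (232,503), the blue cassette in the right lane (324,193) and the orange pill bottle (353,443). The left lane's key is green at (363,351), and the right lane's key is at (378,144). Next I fit the reader's pose.

```bash
cat > h.py <<'E'
import numpy as np,cv2
S,C=np.sin(np.radians(22)),np.cos(np.radians(22))
def deck(x,y,z=0,dz=0): return np.array([x*C-z*S, y, 105+x*S+z*C+dz])
def K(c):
    f=192/np.tan(np.radians(c["vfov"]/2)); return np.array([[f,0,c["cx"]],[0,f,c["cy"]],[0,0,1.]])
def proj(P,c,pose=None):
    T=np.linalg.inv(c["pose"] if pose is None else pose); r,_=cv2.Rodrigues(T[:3,:3])
    return cv2.projectPoints(np.atleast_2d(P).astype(float),r,T[:3,3],K(c),np.array(c["dist"],float))[0][:,0]
def world(p,P):
    x,y,a=p;P=np.atleast_2d(P);c,s=np.cos(a),np.sin(a)
    return np.c_[x+c*P[:,0]-s*P[:,1],y+s*P[:,0]+c*P[:,1],P[:,2]]
def blobs(c,lo,hi,roi,amin=25):
    l,t,r,b=roi;m=cv2.inRange(cv2.cvtColor(c["img"],cv2.COLOR_RGB2HSV),lo,hi)
    n,_,st,ce=cv2.connectedComponentsWithStats(m)
    return [(ce[i],st[i]) for i in range(1,n) if st[i][4]>=amin and l<ce[i][0]<r and t<ce[i][1]<b]
E
python3 - <<'E'
from h import *
import pickle
from scipy.optimize import least_squares
cs={n:pickle.load(open(n+".pkl","rb")) for n in("top","scene")}
roi={"top":(200,140,260,250),"scene":(220,160,330,240)}
KL,KR=deck(-65,105,0,10),deck(-65,-105,0,10)
OF=deck(-6,45,11.);BF=deck(-6,-45,11.)
obs=[]
for n,c in cs.items():
    g=blobs(c,(45,90,60),(80,255,255),roi[n]);o=blobs(c,(5,150,150),(15,255,255),roi[n],15);b=blobs(c,(105,130,100),(125,255,255),roi[n],15)
    for nm,l in(("g",g),("o",o),("b",b)): print(n,nm,[(x[0].round(1),x[1]) for x in l])
    g.sort(key=lambda x:-x[0][1] if n=="top" else x[0][0])
    obs+=[(c,KL,g[0][0]),(c,KR,g[-1][0])]
    
f=lambda p:np.concatenate([proj(world(p,P),c)[0]-q for c,P,q in obs])
r=least_squares(f,[450,150,1.5]);print(r.x,f(r.x).round(1))
p=r.x
for n,c in cs.items():
    im=np.ascontiguousarray(c["img"][:,:,::-1]);im=cv2.resize(im,None,fx=4,fy=4)
    for P in [KL,KR,OF,BF,deck(-24,45,12),deck(-24,-45,12),deck(-115,45),deck(-115,-45),deck(-115,63,9),deck(-115,-63,9)]+[np.array([-159+i*50,j*100,52.]) for i in(-1,1) for j in(-1,1)]:
        q=proj(world(p,P),c)[0]*4+2;cv2.circle(im,tuple(int(v) for v in q),3,(255,0,255),-1)
    l,t=(640,500) if n=="top" else (820,560)
    cv2.imwrite(f"pics/fit_{n}.png",im[t:t+560,l:l+600])
np.save("pose.npy",p)
E
python3 -c "
import cv2,numpy as np
a,b=cv2.imread('pics/fit_top.png'),cv2.imread('pics/fit_scene.png')
cv2.imwrite('pics/fit.png',cv2.resize(np.hstack([a,b]),(800,373)))"
```

```text
top g [(array([235.8, 157.8]), array([230, 151,  13,  14, 136], dtype=int32)), (array([231.1, 226.6]), array([225, 220,  14,  14, 154], dtype=int32))]
top o [(array([214.4, 204.5]), array([210, 199,  11,  12,  87], dtype=int32))]
top b [(array([216.8, 174.4]), array([212, 169,  11,  12, 107], dtype=int32))]
scene g [(array([251.1, 191.2]), array([244, 184,  15,  15, 114], dtype=int32)), (array([305.7, 218.3]), array([297, 211,  18,  16, 146], dtype=int32))]
scene o [(array([278. , 183.5]), array([270, 178,  15,  12,  40], dtype=int32))]
scene b [(array([300.5, 194.1]), array([293, 188,  15,  13,  90], dtype=int32))]
[571.95888532 176.60250995   1.49189733] [ 0.3 -0.5  0.4 -1.1 -0.4 -1.3 -0.4 -1.2]
```

View pics/fit.png

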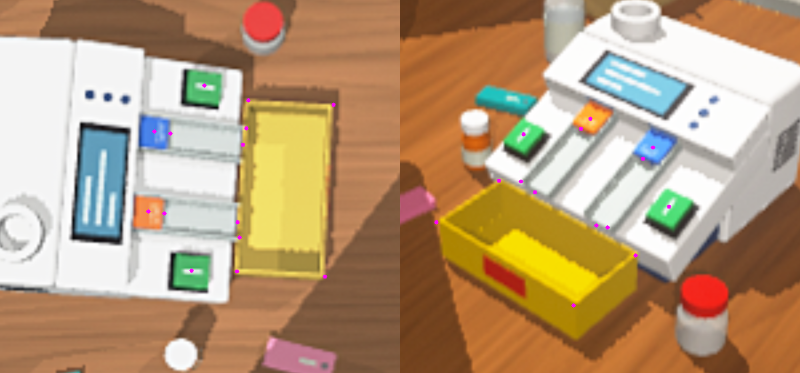

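The fit is good, at about 1 px: both keys, the lane ends and the box corners line up, and the orange cassette is confirmed in the left lane. Next I move to a hover above the spot between the key and the lane.

Call:
send_rows --series '[[[0.505,498,-455,0,-60.6],[0.505,498,-455,0,-60.6],[0.505,498,-455,0,-60.6],[0.505,498,-455,0,-60.6],[0.505,498,-455,0,-60.6],[0.505,498,-455,0,-60.6],[0.505,498,-455,0,-60.6],[0.505,498,-455,0,-60.6],[0.505,498,-455,0,-60.6],[0.505,498,-455,0,-60.6]]]' --newtons 10

```text
clock: 1.8
eef_pos: [424.7, -35.8, 213.8]
eef_rot: [3.141, 0.0, 1.491]
wrist_force: [0.4, -1.0, 1.0]
finger_gap: 47.3
```

```bash
cat >> h.py <<'E'
def goal(s,tgt,yaw):
    from scipy.spatial.transform import Rotation as Ro
    R=Ro.from_euler("xyz",s["eef_rot"]).as_matrix()
    d=R.T@(np.array(tgt)-s["eef_pos"]); dy=np.degrees(yaw-s["eef_rot"][2])
    return d.round(1), "roll",round(-dy,2)
E
python3 - <<'E'
from h import *
from cell import manip
p=np.load("pose.npy");s=manip.read_state();print(s["clock"],s["eef_pos"],s["eef_rot"],s["finger_gap"])
w=world(p,[-60.3,75,213])[0];print(w,goal(s,w,p[2]))
E
```

```text
1.8 [424.74653035 -35.79473269 213.82187698] [3.14061512e+00 9.51837421e-05 1.49145589e+00] 47.27593243575103
[492.43952849 122.40138552 213.        ] (array([163.1,  54.9,   0.9]), 'roll', np.float64(-0.03))
```

Call:
send_rows --series '[[[0.505,163,55,0,0],[0.505,163,55,0,0],[0.505,163,55,0,0],[0.505,163,55,0,0],[0.505,163,55,0,0],[0.505,163,55,0,0]]]'

```text
clock: 2.4
eef_pos: [491.9, 120.2, 213.2]
eef_rot: [-3.141, 0.0, 1.492]
wrist_force: [-0.6, -0.2, 0.7]
finger_gap: 47.5
```

```bash
python3 - <<'E'
from h import *
from cell import manip
from scipy.spatial.transform import Rotation as Ro
import pickle
p=np.load("pose.npy");s=manip.read_state();c=manip.camera("wrist")
pickle.dump((s,c),open("w1.pkl","wb"))
T=np.eye(4);T[:3,:3]=Ro.from_euler("xyz",s["eef_rot"]).as_matrix();T[:3,3]=s["eef_pos"];pose=T@c["T_tool_cam"]
print(s["eef_pos"],s["eef_rot"],goal(s,world(p,[-60.3,75,213])[0],p[2]))
print(c["T_tool_cam"].round(2).tolist(),c["vfov"],c["dist"])
im=cv2.resize(np.ascontiguousarray(c["img"][:,:,::-1]),None,fx=1.5,fy=1.5)
for P in [deck(-65,105,0,10),deck(-24,45,12),deck(-115,45),deck(-115,63,9),deck(-115,27,9),deck(-24,-45,12)]:
    q=proj(world(p,P),c,pose)[0];print(q.round(1));cv2.circle(im,tuple(int(v*1.5) for v in q),3,(255,0,255),-1)
print([(a.round(1),b) for a,b in blobs(c,(45,90,60),(80,255,255),(0,0,512,384),100)])
cv2.imwrite("pics/w1.png",im)
E
```

```text
[491.8803124  120.19535348 213.22151705] [-3.14111089e+00  2.93452697e-04  1.49234471e+00] (array([2.2, 0.4, 0.2]), 'roll', np.float64(0.03))
[[0.0, -0.97, -0.25, 71.3], [1.0, -0.0, 0.0, -0.87], [-0.0, -0.25, 0.97, -171.97], [0.0, 0.0, 0.0, 1.0]] 71.96163320586214 [-0.01836946  0.          0.          0.          0.        ]
[230.9 189. ]
[285.7 161.6]
[280.2 218.9]
[266.5 223.6]
[294.9 223.6]
[370.9 161.7]
[(array([411.7, 185.7]), array([391, 171,  43,  32, 960], dtype=int32)), (array([231. , 185.9]), array([214, 172,  34,  30, 878], dtype=int32))]
```

View pics/w1.png

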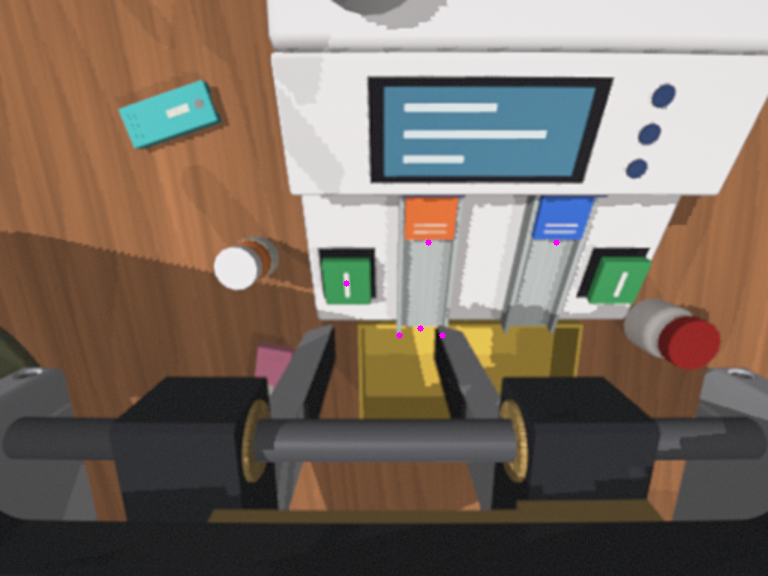

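The wrist view agrees sideways. The key shows about 3 px further uphill, so I'll bias a few mm uphill. I descend to about 13 mm above contact.

Call:
send_rows --series '[[[0.505,5,0.5,0,0],[0.505,5,0.5,50,0],[0.505,5,0.5,98,0],[0.505,5,0.5,98,0],[0.505,5,0.5,98,0],[0.505,5,0.5,98,0]]]'

```text
clock: 3.05
eef_pos: [494.3, 125.2, 118.2]
eef_rot: [3.138, -0.001, 1.491]
wrist_force: [0.1, 0.2, 0.8]
finger_gap: 47.5
```

```bash
python3 - <<'E'
from h import *
from cell import manip
import pickle
p=np.load("pose.npy");s=manip.read_state();print(s["eef_pos"],s["eef_rot"],s["wrist_force"],goal(s,world(p,[-57.3,75,113])[0],p[2]))
ims=[]
for n,(l,t,r,b) in (("scene",(225,140,345,240)),("wrist",(180,120,330,245))):
    c=manip.camera(n);ims.append(cv2.resize(c["img"][t:b,l:r,::-1],(400,333),interpolation=cv2.INTER_CUBIC))
cv2.imwrite("pics/v2.png",np.hstack(ims))
E
```

```text
[494.28233458 125.18628552 118.17137486] [ 3.13798818e+00 -9.35939502e-04  1.49098267e+00] [0.12784187 0.19542468 0.80281728] (array([ 0.1, -1.6,  5.2]), 'roll', np.float64(-0.05))
```

View pics/v2.png

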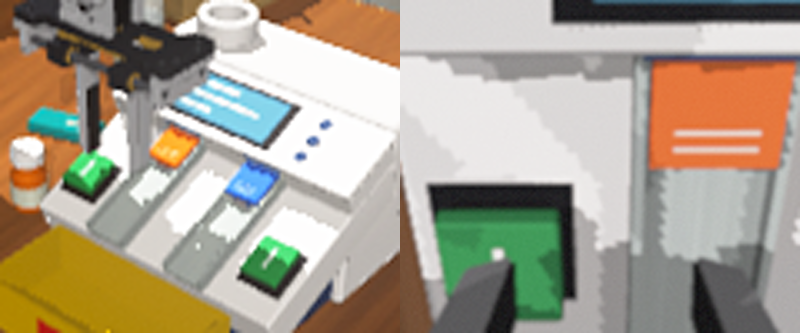

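Fingers are over the key and the lane. Now the slow press.

Call:
send_rows --series '[[[0.505,0,-1,5,0],[0.505,0,-1,8,0],[0.505,0,-1,10,0],[0.505,0,-1,12,0],[0.505,0,-1,13,0],[0.505,0,-1,13,0]]]'

```text
clock: 3.75
eef_pos: [492.0, 125.3, 102.4]
eef_rot: [-3.141, -0.0, 1.491]
wrist_force: [0.0, 0.6, 1.4]
finger_gap: 47.2
```

Call:
send_rows --series '[[[0.505,0,0,1,0],[0.505,0,0,2,0],[0.505,0,0,3,0],[0.505,0,0,3,0],[0.505,0,0,3,0]]]'

```text
clock: 4.25
eef_pos: [492.0, 125.3, 99.5]
eef_rot: [3.141, -0.0, 1.492]
wrist_force: [0.4, 1.3, 1.9]
finger_gap: 47.2
```

Call:
send_rows --series '[[[0.505,0,0,1,0],[0.505,0,0,2,0],[0.505,0,0,2,0],[0.505,0,0,2,0]]]'

```text
clock: 4.65
eef_pos: [492.0, 125.2, 97.5]
eef_rot: [3.142, 0.0, 1.491]
wrist_force: [0.2, -0.3, 3.3]
finger_gap: 47.5
```

```bash
cat > look.py <<'E'
from h import *
from cell import manip
import sys
s=manip.read_state();print(s["eef_pos"],s["wrist_force"])
ims=[]
for n,(l,t,r,b) in (("scene",(225,140,345,240)),("wrist",(180,120,330,245))):
    c=manip.camera(n);ims.append(cv2.resize(c["img"][t:b,l:r,::-1],(400,333),interpolation=cv2.INTER_CUBIC))
cv2.imwrite(f"pics/{sys.argv[1]}.png",np.hstack(ims))
# front edge of orange in wrist image
m=cv2.inRange(cv2.cvtColor(c["img"],cv2.COLOR_RGB2HSV),(5,150,120),(15,255,255));m[:, :240]=0;m[:,340:]=0
ys,xs=np.nonzero(m);print("orange",len(ys),ys.min(),ys.max(),xs.min(),xs.max())
E
python3 look.py v3
```

```text
[492.01156546 125.17199703  97.45686445] [ 0.20903496 -0.27061586  3.30747644]
orange 2028 177 220 277 334
```

Call:
send_rows --series '[[[0.505,0,0,1,0],[0.505,0,0,2,0],[0.505,0,0,2.5,0],[0.505,0,0,2.5,0],[0.505,0,0,2.5,0]]]'

```text
clock: 5.25
eef_pos: [492.0, 125.2, 95.0]
eef_rot: [3.142, 0.0, 1.491]
wrist_force: [0.4, -1.7, 5.5]
finger_gap: 47.7
```

```bash
python3 look.py v4
```

```text
[492.01613315 125.24547346  94.98117813] [ 0.4342678  -1.68015241  5.52867827]
orange 2096 178 221 278 336
```

View pics/v4.png

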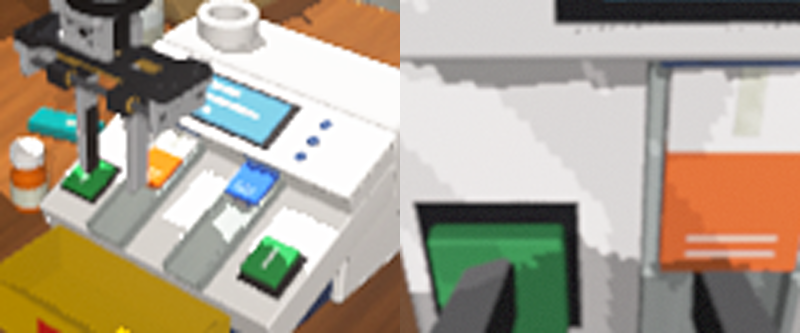

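The latch has let go. The cassette slid out about 26 mm, its white tail shows, and it rests against the lane finger with the other finger still on the key. I nudge slightly uphill for firm contact and hold.

Call:
send_rows --series '[[[0.505,0.5,0,0,0],[0.505,1,0,-0.3,0],[0.505,1.5,0,-0.5,0],[0.505,1.5,0,-0.5,0],[0.505,1.5,0,-0.5,0],[0.505,1.5,0,-0.5,0],[0.505,1.5,0,-0.5,0],[0.505,1.5,0,-0.5,0],[0.505,1.5,0,-0.5,0],[0.505,1.5,0,-0.5,0]]]'

```text
clock: 6.35
eef_pos: [492.1, 126.2, 95.4]
eef_rot: [-3.141, 0.001, 1.492]
wrist_force: [0.2, -6.9, 3.3]
finger_gap: 47.1
```

```bash
python3 look.py v5
```

```text
[492.08346092 126.24922733  95.38321171] [ 0.17881083 -6.87891724  3.26692556]
orange 2083 178 221 278 336
```

View pics/v5.png

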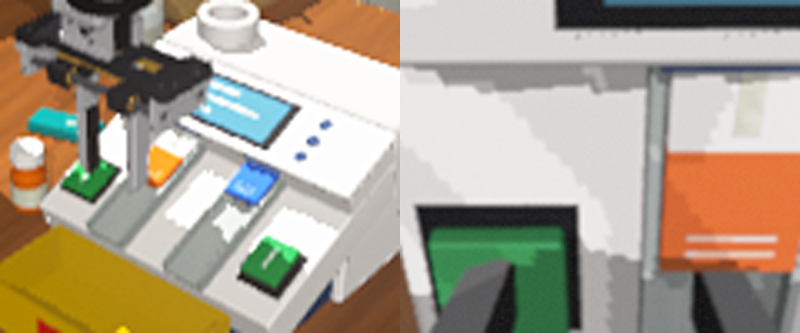

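The uphill push meets about 7 N, which is probably pad friction on the key or the cassette itself. I take most of the nudge back so nothing is strained.

Call:
send_rows --series '[[[0.505,-0.5,0,0.2,0],[0.505,-1,0,0.4,0],[0.505,-1,0,0.4,0],[0.505,-1,0,0.4,0],[0.505,-1,0,0.4,0],[0.505,-1,0,0.4,0],[0.505,-1,0,0.4,0],[0.505,-1,0,0.4,0]]]'

```text
clock: 7.25
eef_pos: [492.0, 125.8, 95.1]
eef_rot: [3.142, -0.0, 1.491]
wrist_force: [0.2, -1.7, 5.4]
finger_gap: 47.7
```

```bash
python3 look.py v6; python3 - <<'E'
from h import *
from cell import manip
c=manip.camera("top");b=blobs(c,(105,130,100),(125,255,255),(200,140,260,250),15);print([(x[0].round(1)) for x in b])
p=np.load("pose.npy");s=manip.read_state();d=s["eef_pos"]-[p[0],p[1],0];print("TCP reader frame",d[:2]@[np.cos(p[2]),np.sin(p[2])],d[:2]@[-np.sin(p[2]),np.cos(p[2])],s["clock"])
E
```

```text
[492.04220326 125.80339715  95.06858104] [ 0.17695146 -1.67649842  5.41054182]
orange 2107 178 221 278 336
[array([216.6, 173.9])]
TCP reader frame -56.95029276492148 75.66293066742513 7.4
```

```bash
python3 -c "
from cell import manip
print(manip.sign_off())"
```

```text
the job is handed in; nothing more can be done
None
```

The orange cassette is out of its locked place and held in the left lane by one finger, with the other finger still on the green key. I handed the job in at about 7.4 s; no verdict is reported.

**What I did:** I found the reader from the top and scene cameras and checked it with the wrist camera. I then lowered both fingers together, one on the left key and one just above the lane floor. The latch let go during the press, and the cassette slid about 26 mm (estimated from the pictures) and stopped against the lane finger.

**Last checks:**
- **Cassette:** its front edge was in the same place in four wrist pictures over about 2.5 s.
- **Key:** the upward force on the tool was 5.4 N, about 4.6 N above the reading before contact.
- **Blue cassette:** its patch in the top picture moved about 0.5 px, roughly 1 mm or within noise.

**What disagreed or stayed unproven:**
- **Key position:** the wrist camera put the key about 3 px further uphill than the fit, so I placed the fingers 3 mm further uphill.
- **Uphill nudge:** a 1.5 mm nudge to firm up the contact met about 7 N sideways and barely moved. I put that down to friction on the key and took most of it back. The readings then returned to what they were before.
- **Finger on the cassette:** this touch is too light to see in the wrist force. I infer it because the low-friction lane is steep enough that nothing but the finger should hold the cassette there.

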